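# Send the drilling-jig carriage home past its eccentric cam

## Task

The drilling jig's cam is blocking its carriage: first push the cam's lever round with the fingertips until it points straight away from the carriage, in line with the track, so that the low side of the cam faces the carriage. Only then push the carriage forward along its track until its nose rests against the cam, so that the wooden blank sits under the drill bush. Push gently, do not grip or lift anything, leave everything else on the bench where it is, and finish clear of the jig.

Things in the scene. Friction and masses are not known exactly. Their poses are not given: they have to be found in the camera images.
- jig: Fixed drilling jig: plywood deck 300 x 130 x 12 mm (x, y, z), origin at the centre of its underside on the bench, z up. x axis along the track, forward = +x, from carriage to cam. Two dark steel guide rails at y = +-36.5 mm (10 mm wide, x -140 to 30, tops at z 24) leave a channel 63 mm wide, open at the rear. Cam pivot at x 75, y 0 mm.
- jig_bush (a point): Centre of the brass drill bush, at jig x 8, y 0, z 76 mm (its top). Its steel arm spans the track from a post on the jig's -y side (post x -9 to 25, y -65 to -43 mm; arm x -7 to 23, y -60 to 15, z 62 to 72 mm). Axes as the jig's. The blank's drill mark is below it when the carriage is home.
- carriage: Loose carriage standing in the jig's channel, 0.3 to 0.54 kg: aluminium plate 90 x 60 x 14 mm, pale wooden blank fixed on it (52 x 44 mm, x -34 to 18, top at z 38). Origin at the centre of its underside, 12 mm above the bench; x forward. Starts at jig x -43 to -19 mm; fully home at jig x 13 mm, nose on the low side of the cam. Dry friction: slides at a push of about 2 to 7 N.
- carriage_rear (a point): Where to push: centre of the rear face of the carriage's upright push plate (60 mm wide, 8 mm thick, from 12 to 52 mm above the bench), at carriage x -45, y 0, z 20 mm. Axes as the carriage's.
- carriage_nose (a point): Centre of the carriage's flat front face, at carriage x 45, y 0, z 9 mm: the part that meets the cam.
- cam (a joint): Angle (rad, counter-clockwise from above) of the eccentric cam disc and its lever. 0 = lever along jig +x, straight away from the carriage, low side facing it. Range -0.7 to 2.6, starts 1.2 to 2.0 (lever on the jig's +y side). No stop or click at 0; friction holds it (2 N at the post). Disc 60 mm diameter, 13 mm off its pivot, z 12 to 32 mm: at angle a it stops the nose 30 - 13 cos(a) mm before the pivot.
- lever_post (a point): Centre of the top of the upright round wooden post on the cam's lever: 75 mm from the pivot, 78 mm above the bench; post 16 mm diameter, from z 43 to 78 mm above the bench. The lever is a flat steel bar 16 mm wide (z 35 to 43 mm, out to 82 mm from the pivot). The x axis points along the lever, outwards from the pivot.
- rasp: Bystander: loose rasp lying flat beside the jig's -y side, about 227 mm long, 26 mm wide, 24 mm high, dark flat blade, pale wooden handle. Leave alone.
- screw_jar: Bystander: loose amber jar with steel cap, 48 mm diameter, 65 mm high, standing beside the jig's -y side. Origin at its underside. Leave alone.
- offcut: Bystander: loose wooden offcut 60 x 32 x 24 mm beside the jig's +y side, towards the rear. Leave alone.
- pulley: Bystander: loose wooden pulley wheel lying flat, 90 mm diameter, 34 mm high. Leave alone.
- mallet: Bystander: loose wooden mallet lying flat, 265 mm long, head 60 x 110 x 60 mm at +x end. Leave alone.
- stone_box: Bystander: loose closed wooden sharpening-stone box 170 x 65 x 42 mm. Leave alone.
- square: Bystander: loose try square lying flat, wooden stock 100 mm, steel blade 150 mm, 18 mm high. Leave alone.
There are look-alikes about, which are no part of the job. What is shaped like the carriage but pink or purple is not meant.

How it is judged:
On the way, in this order (a step that is already met when the one before it is completed fails the run):
1. the cam is turned to its low point while the carriage is still back (value of joint cam between -0.3 and 0.3 rad and x of carriage in the frame of jig below 0 m), for 0.2 s.
2. the carriage is pushed fully home (value of joint cam between -0.3 and 0.3 rad and x of carriage in the frame of jig between 0.01 and 0.017 m and z of carriage in the frame of jig below 0.015 m and angle between carriage's own z axis and vertical below 0.05 rad and angle between the x axis of carriage and the x axis of jig, either way round below 0.08 rad), for 0.2 s.
At the end, for the whole second after the job is handed in: The cam is within 0.3 rad of its low point (joint 0), the carriage lies flat and straight in its channel within 3 mm of fully home (origin at x 10 to 17 mm in the jig's frame), and both are at rest (all of step 2 and linear speed of carriage below 0.01 m/s and velocity of joint cam between -0.05 and 0.05 rad/s); the robot touches nothing.
It fails at once if the carriage moves more than 10 mm before the cam has been turned to within 0.4 rad of its low point, or the cam is turned away again after it has (distance of carriage from where it was at the start of the episode above 0.01 m and (value of joint cam above 0.4 rad or value of joint cam below -0.4 rad)).
It fails at once if the carriage is lifted more than 8 mm or tipped (z of carriage in the frame of jig above 0.02 m or angle between carriage's own z axis and vertical above 0.2 rad).
It fails at once if the lever is gripped or shoved with more than 30 N (contact force between the fingers and cam above 30 N).
It fails at once if the carriage is gripped or rammed with more than 38 N (contact force between the fingers and carriage above 38 N).
It fails at once if a bystander is moved more than 20 mm (distance of any of rasp, screw_jar, offcut, pulley, mallet, stone_box, square from where it was at the start of the episode above 0.02 m).
It also fails if it takes over 58 s, if anything falls off the work surface, if the arm or the gripper's body presses on something with over 40 N, if the wrist force passes 120 N, or if a joint passes its speed limit or range.

## Robot

A 7-joint arm with a two-finger parallel gripper is mounted at the origin on the work surface. World frame = base frame: x ahead of the robot, y to its left, z up, the work surface at z = 0. Lengths are in m, angles in rad, forces in N, time in s.
With the tool pointing down it reaches from about 0.425 to 0.925 m from the base axis. Payload 6.8 kg.
Tool frame: the origin (TCP) lies between the finger pads; the fingertips stand r.tip_reach ahead of it and the grasp point (between the pads) lies 11 mm behind it (r.tip_reach is the distance from the TCP to the fingertips, in m); z points along the fingers, y is the direction in which the jaws open and shut (so a half turn about z gives the same grasp; the last joint's range is limited). The gripper opens to 85 mm and grips with 20 to 120 N. Pads are 22 mm wide; open, the fingers measure 114 mm over their backs; the gripper's body (76 mm by 85 mm) begins 54 mm behind the grasp point. The pads swing forward as they close: fully open they stand 13 mm farther back than shut.
Start: joints at [-1.409, 0.477, 0.022, 1.555, -0.011, 1.109, -0.083], TCP at [0.18, 0.651, 0.239] pointing down, gripper open.
Joint ranges: [-2.96, 2.96], [-0.34, 2.1], [-1.41, 1.46], [0.24, 2.44], [-1.37, 4.51], [0.17, 1.92], [-2.96, 2.96]. Speed limits (rad/s): [2.39, 2.39, 3.14, 3.14, 3.14, 3.14, 3.14].

## Interface

Orientations are given as a rotation vector (axis times angle).
In Python, from bench import r, eyes, spotter gives the robot as it stands.
- The arm moves only by the tool carry_out, never from a script. Its argument "series" is text: rows parted by semicolons, each of 5 numbers parted by spaces: the shift along the tool's x, y, z in cm, then the turn about the tool's z in rad, then the opening, from 0 (shut) to 1 (fully open). In form: x y z yaw gripper; .... A call has 1 to 8 rows; each row shifts and turns the commanded pose from where the row before left it, along the tool's axes as they then stand; what a row does not reach is not made up. A row lasts 1/8 s, in which the tool goes at most 62.5 mm and 10.7 degrees, less where a joint would pass 70% of its speed; a pose out of reach is approached as far as the arm can. A call with a gripper value outside its range is refused whole. The fingers move at their own pace and stop on an object; "grip_force" is the grip in N (left out, the last holds). Time passes only in rows, so rows that do not move let the fingers close. It gives the time, the measured TCP pose, the force and the opening at its end, in the units of the state.
- r.get_obs(): the state, without advancing time (a new reading comes with each control period).
- eyes.grab_frame(name): name is "scene" or "top"; returns a dict with "color" (480x640x3 uint8, blue, green, red), "intrinsics" (3x3 intrinsics, pixels), "R" (3x3) and "t" (3): a world point X has camera coordinates R X + t. Camera axes: x right, y down, z forward; pixel columns grow to the right and rows downward; lengths in m; the calibration is good to about 2 mm. A picture is of the moment at which its call begins. There is no depth.
- r.hand_in(): hands the job in, once; it reports no verdict.
Trained networks look in a picture, given as the dict that the camera call returned (one of the last four; its "shot" number tells which), for a name from the list of things; names that differ only in an ending like _2 or _b are one class to them, and where a whole thing is asked for, a point or a joint stands for the part that bears it (a point fixed in the world has none). Each returns a list of dicts, best first, with "confidence" (0 to 1); they miss things now and then, are a little off and sometimes report something else, mostly with a low value. They report only what shows in the picture. A call takes as long as a camera call. They do not tell look-alikes from the thing itself.
- spotter.search_frame(picture, query): "uv" ([column, row] in pixels, amid what is visible of it).
- spotter.trace(picture, query): "pixels" (480x640 bool, what is visible of it) and "uv" ([column, row] in pixels, amid what is visible of it).
- spotter.mark_of(picture, query): "uv" ([column, row] in pixels: a listed point, or the origin of a listed thing).
The state is a dict: "clock": time; "joints": joint angles; "qvel": joint speeds; "tau": joint torques, N m; "tcp_pos": TCP position; "orientation": TCP orientation; "contact_force": force on the tool from outside, world axes, zero at the start; "moment": the same for the moment, N m; "grip_width": finger opening in m.
Only numpy, scipy, OpenCV 4.12 (cv2) and the standard library are available. Lean on these libraries where they do the work, as an engineer would, in place of code of your own. Each camera call takes 0.05 s, during which the arm holds its last target.

## Working session

There is one attempt and no reset: what is moved stays moved. The work goes in short steps, Python scripts to look and compute and a tool call to move; the robot and the scene stay as the last step left them, time stands still between calls to the robot, and variables do not carry over. Pictures are saved under pics/ and viewed, and the job is handed in when it is done.

Besides the shell and the picture viewer there is one more tool, called after "Request:" by a JSON object that holds its "api" and its "payload". carry_out: Moves the arm, as the interface text tells. Its arguments: {"type":"object","properties":{"series":{"type":"string"},"grip_force":{"type":"number"}},"required":["series"]}

```bash
mkdir -p pics; ls; python3 - <<'E'
from bench import r, eyes, spotter
import cv2,numpy as np
o=r.get_obs();print({k:np.round(v,3) for k,v in o.items()},r.tip_reach)
for n in ["scene","top"]:
    p=eyes.grab_frame(n);cv2.imwrite(f"pics/{n}0.png",p["color"])
    print(n,p["intrinsics"],p["R"],p["t"])
    for q in ["jig","jig_bush","carriage","carriage_rear","carriage_nose","lever_post","cam","rasp","screw_jar","offcut"]:
        try: print(q,[(np.round(d["uv"],1).tolist(),round(d["confidence"],2)) for d in spotter.mark_of(p,q)])
        except Exception as e: print(q,e)
E
```

```text
pics
{'clock': np.float64(0.0), 'joints': array([-1.409,  0.478,  0.022,  1.556, -0.012,  1.109, -0.083]), 'qvel': array([ 0.001,  0.001, -0.001, -0.002, -0.   , -0.   , -0.001]), 'tau': array([-0.0000e+00, -5.9644e+01,  1.6070e+00, -2.8120e+01,  1.2000e-02,
        9.0000e-03,  0.0000e+00]), 'tcp_pos': array([0.18 , 0.65 , 0.238]), 'orientation': array([-4.230e-01, -3.113e+00,  3.000e-03]), 'contact_force': array([-0.024, -0.628,  0.677]), 'moment': array([-0.048,  0.   ,  0.02 ]), 'grip_width': np.float64(0.086)} 0.008
scene [[586.02959952   0.         311.00778649]
 [  0.         586.02959952 241.77747714]
 [  0.           0.           1.        ]] [[ 0.20920455  0.97780373  0.0115467 ]
 [ 0.82691871 -0.17059478 -0.53581981]
 [-0.5219568   0.12164412 -0.8442534 ]] [-0.12723467 -0.41963644  1.82936156]
jig [([334.9, 263.0], 0.84)]
jig_bush [([339.9, 245.3], 0.97)]
carriage [([304.3, 201.4], 0.84), ([251.6, 288.3], 0.74)]
carriage_rear [([317.4, 188.2], 0.59), ([228.5, 280.9], 0.59), ([304.9, 262.5], 0.55)]
carriage_nose [([338.6, 258.0], 0.77), ([292.4, 207.5], 0.76), ([259.8, 297.
[... 547 characters left out ...]
-03 -9.82975851e-01]] [-0.00445149  0.5413805   1.18636363]
jig [([283.6, 216.2], 0.75)]
jig_bush [([276.3, 210.6], 0.66)]
carriage [([298.2, 214.3], 0.87), ([297.7, 308.2], 0.84), ([385.2, 199.8], 0.8), ([274.9, 211.4], 0.53)]
carriage_rear [([316.7, 216.5], 0.97), ([277.0, 315.0], 0.73), ([402.4, 213.8], 0.58), ([159.7, 182.0], 0.26)]
carriage_nose [([370.6, 192.3], 0.95), ([312.5, 298.9], 0.83), ([278.4, 215.1], 0.68)]
lever_post []
cam it knows: carriage, carriage_nose, carriage_rear, jig, jig_bush, lever_post, mallet, offcut, pulley, rasp, screw_jar, square, stone_box
rasp [([300.0, 163.1], 0.95)]
screw_jar [([223.1, 166.1], 0.64)]
offcut [([325.7, 266.2], 0.57), ([299.1, 215.3], 0.27)]
```

View pics/scene0.png

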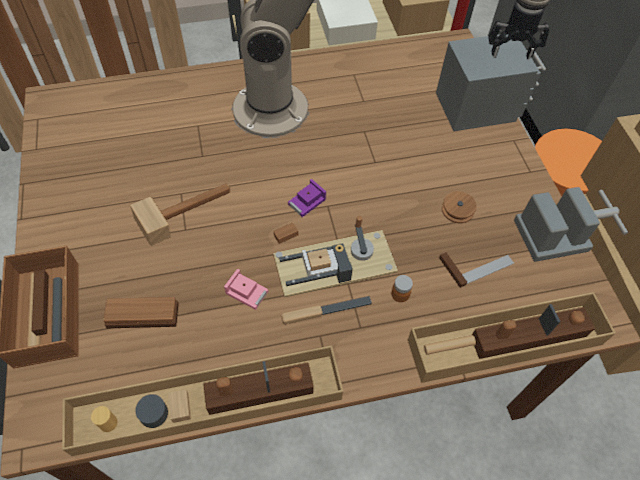

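View pics/top0.png

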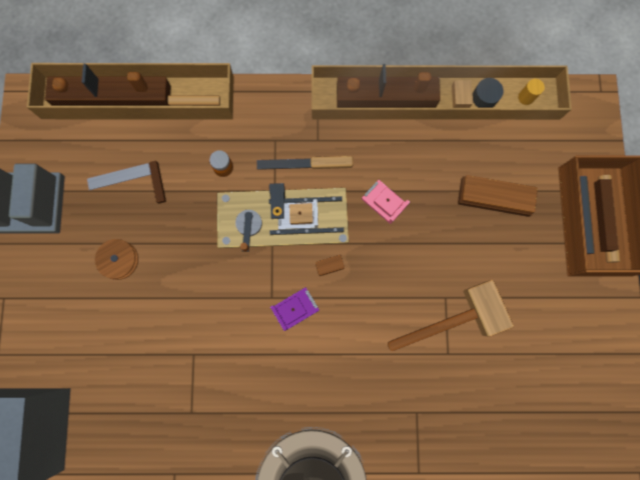

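```bash
cat > h.py <<'E'
from bench import r, eyes, spotter
import cv2,numpy as np
def proj(p,X):
    X=np.atleast_2d(X)@p["R"].T+p["t"]; u=X@p["intrinsics"].T; return u[:,:2]/u[:,2:]
def back(p,uv,z):
    d=p["R"].T@np.linalg.solve(p["intrinsics"],[uv[0],uv[1],1]); c=-p["R"].T@p["t"]
    return c+d*(z-c[2])/d[2]
def quad(p,q="jig",z=.012):
    m=spotter.trace(p,q)[0]["pixels"].astype(np.uint8)
    c=max(cv2.findContours(m,0,1)[0],key=cv2.contourArea)[:,0]
    return m,c
def crop(p,c,w,s,name):
    x0,y0=int(c[0]-w),int(c[1]-w*.75)
    im=p["color"][y0:y0+int(1.5*w),x0:x0+2*w]
    cv2.imwrite(name,cv2.resize(im,None,fx=s,fy=s,interpolation=cv2.INTER_CUBIC)); return x0,y0
E
python3 - <<'E'
from h import *
for n in ["top","scene"]:
    p=eyes.grab_frame(n)
    m,c=quad(p)
    W=np.array([back(p,u,.012)[:2] for u in c])
    rect=cv2.minAreaRect((W*1000).astype(np.float32)); print(n,rect)
    print(crop(p,(283,216) if n=="top" else (335,255),80,5,f"pics/{n}1.png"))
    d=spotter.mark_of(p,"jig_bush")[0]["uv"]; print("bush",back(p,d,.076))
    for d in spotter.mark_of(p,"lever_post"): print("post",back(p,d["uv"],.078))
    for d in spotter.mark_of(p,"carriage_nose"): print("nose",back(p,d["uv"],.021))
    for d in spotter.mark_of(p,"carriage_rear"): print("rear",back(p,d["uv"],.032))
    for q in ["jig","rasp","screw_jar","offcut"]: print(q,back(p,spotter.mark_of(p,q)[0]["uv"],0))
E
```

```text
top ((590.3134155273438, 67.67874145507812), (154.26307678222656, 304.03192138671875), 5.2024102210998535)
(203, 156)
bush [0.59005105 0.07189129 0.076     ]
post [0.51214686 0.14243838 0.078     ]
post [0.57475733 0.03074801 0.078     ]
nose [0.39678524 0.00273579 0.021     ]
nose [0.58893165 0.0722798  0.021     ]
nose [ 0.64271892 -0.13195462  0.021     ]
rear [ 0.58768745 -0.2109853   0.032     ]
rear [ 0.58202611 -0.01034584  0.032     ]
rear [0.35467329 0.08176322 0.032     ]
jig [0.58688962 0.06876301 0.        ]
rasp [0.48594576 0.43627679 0.        ]
screw_jar [0.70408562 0.20625674 0.        ]
offcut [ 0.47177035 -0.03554873  0.        ]
scene ((563.3431396484375, 66.85832977294922), (195.45579528808594, 303.0096130371094), 2.6281213760375977)
(255, 195)
bush [0.58755132 0.08011026 0.076     ]
post [0.51403811 0.13580776 0.078     ]
nose [0.58361675 0.07829703 0.021     ]
nose [ 0.66537327 -0.13780366  0.021     ]
nose [ 0.39686134 -0.0090605   0.021     ]
rear [0.36307661 0.07185054 0.032     ]
rear [ 0.60385265 -0.20689784  0.032     ]
rear [ 0.58609775 -0.01132733  0.032     ]
rear [ 0.36844549 -0.29122026  0.032     ]
jig [0.58747156 0.07337229 0.        ]
rasp [0.71926468 0.0291186  0.        ]
screw_jar [0.71307611 0.20884088 0.        ]
offcut [ 0.4842693 -0.0499767  0.       ]
```

```bash
ls pics
```

```text
scene0.png
scene1.png
top0.png
top1.png
```

View pics/top1.png

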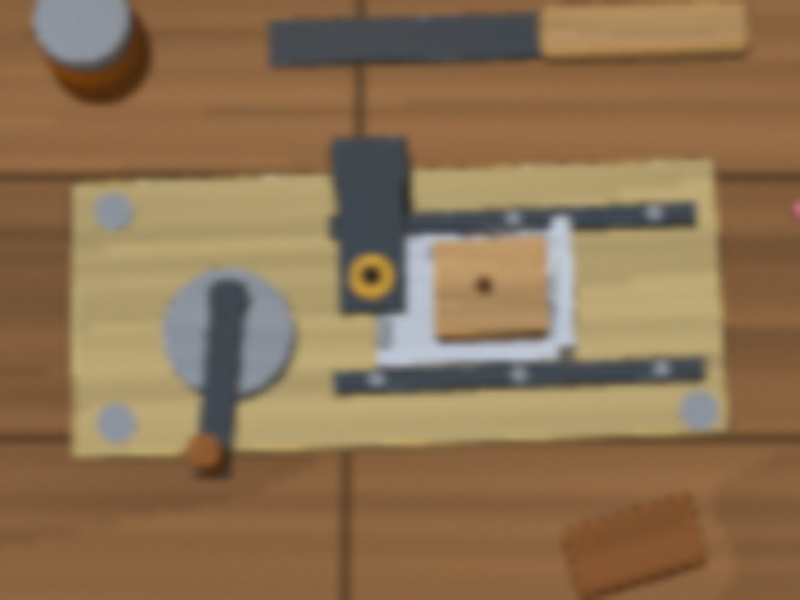

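View pics/scene1.png

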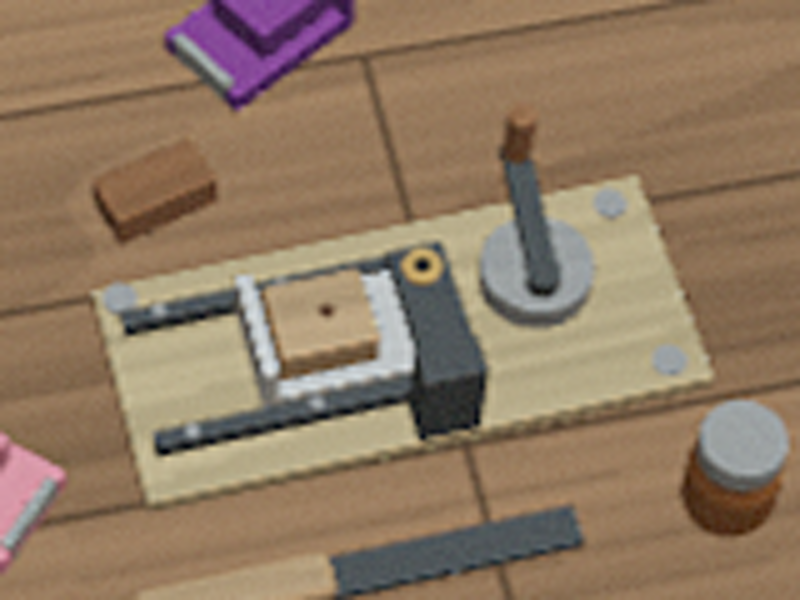

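```bash
cat >> h.py <<'E'
from scipy.optimize import least_squares
def J2W(q,P):
    c,s=np.cos(q[2]),np.sin(q[2]); P=np.atleast_2d(P)
    return np.c_[q[0]+c*P[:,0]-s*P[:,1],q[1]+s*P[:,0]+c*P[:,1],P[:,2]]
def pts(q):
    a=q[4]; return np.vstack([J2W(q,[[.15,-.065,.012],[-.15,-.065,.012],[-.15,.065,.012],[.15,.065,.012],[.008,0,.076],
      [.075+.075*np.cos(a),.075*np.sin(a),.078],[q[3]-.005,0,.050]])])
E
python3 - <<'E'
from h import *
t=np.array([[72,185],[713,160],[727,430],[72,455],[371,276],[205,450],[484,285]])/5+[203,156]
s=np.array([[713,378],[150,503],[95,292],[638,178],[423,265],[520,113],[326,310]])/5+[255,195]
pt=eyes.grab_frame("top");ps=eyes.grab_frame("scene")
f=lambda q:np.r_[(proj(pt,pts(q))-t).ravel(),(proj(ps,pts(q))-s).ravel()]
o=least_squares(f,[.59,.07,1.57,-.03,1.5],x_scale=.01,loss="soft_l1")
print(o.x);print(np.round(f(o.x).reshape(2,-1,2),1))
np.save("q.npy",o.x)
q=o.x
print(pts(q)[5], J2W(q,[[.075,0,0],[q[3]-.045,0,.032],[.15,0,.078]]))
print(np.round(r.get_obs()["orientation"],3))
E
```

```text
[ 0.5868568   0.06810138  1.60888304 -0.03635898  1.48497191]
[[[-0.6 -1.6]
  [ 0.  -1.5]
  [ 0.1 -0.5]
  [-0.2 -0.5]
  [-0.2 -1. ]
  [-0.1 -1.1]
  [-0.1 -1.1]]

 [[ 0.3 -1.4]
  [-0.8 -1.4]
  [-0.9 -2.2]
  [-0.3 -2.2]
  [-0.4 -1.6]
  [-0.2 -1.1]
  [-0.3 -1.2]]]
[0.50908643 0.14662596 0.078     ] [[ 0.58400098  0.14304699  0.        ]
 [ 0.58995474 -0.01319859  0.032     ]
 [ 0.58114517  0.2179926   0.078     ]]
[-0.423 -3.113 -0.   ]
```

```bash
cat >> h.py <<'E'
from scipy.spatial.transform import Rotation as Ro
def to(target,yawdir=None):
    """shift (cm) along tool axes to the world target; yaw so tool +y points at world angle yawdir"""
    o=r.get_obs();R=Ro.from_rotvec(o["orientation"]).as_matrix()
    print("tcp",np.round(o["tcp_pos"],4),"y-ang",round(np.arctan2(R[1,1],R[0,1]),3),"f",np.round(o["contact_force"],1),"z",np.round(R[:,2],3),"clock",o["clock"],"w",o["grip_width"])
    print("shift cm",np.round(R.T@(np.array(target)-o["tcp_pos"])*100,2))
    if yawdir is not None: print("yaw",round(np.arctan2(R[1,1],R[0,1])-yawdir,3))
E
python3 -c "
from h import *
to([.509,.095,.15],1.523)"
```

```text
tcp [0.1799 0.6506 0.2393] y-ang 1.301 f [ 0.1 -1.1  0.6] z [ 0.  0. -1.] clock 2.1 w 0.08535037896071647
shift cm [-46.53 -44.78   8.93]
yaw -0.222
```

Request:
{"api": "carry_out", "payload": {"series": "-2 -2 0 0 0; -4 -4 0 0 0; -4 -4 0 0 0; -4 -4 0 0 0; -4 -4 0 0 0; -4 -4 0 0 0; -4 -4 1 0 0; -4 -4 1 0 0", "grip_force": 20}}

```text
clock: 3.1
tcp_pos: [0.39, 0.28, 0.2196]
orientation: [0.422, 3.112, 0.002]
contact_force: [1.1, 0.4, 0.4]
grip_width: 0.0001
```

Request:
{"api": "carry_out", "payload": {"series": "-4 -4 1 0 0; -4 -4 2 0 0; -4 -3.8 2 0 0; -4 -3 2 -0.1 0; 0 0 0 -0.12 0; 0 0 0 0 0; 0 0 0 0 0"}}

```text
clock: 3.98
tcp_pos: [0.5038, 0.097, 0.1496]
orientation: [0.08, 3.14, 0.001]
contact_force: [-0.3, -0.4, 0.3]
grip_width: 0.0002
```

```bash
python3 -c "
from h import *
to([.509,.1,.058],1.523)"
```

```text
tcp [0.5038 0.097  0.1496] y-ang 1.52 f [-0.3 -0.4  0.3] z [ 0.     0.001 -1.   ] clock 3.975 w 0.000242242170496828
shift cm [-0.51  0.32  9.16]
yaw -0.003
```

Request:
{"api": "carry_out", "payload": {"series": "-0.5 0 2 0 0; 0 0 3 0 0; 0 0 3 0 0; 0 0 1.2 0 0; 0 0 0 0 0; 0 0 0 0 0"}}

```text
clock: 4.72
tcp_pos: [0.5096, 0.0963, 0.0583]
orientation: [0.078, 3.139, 0.001]
contact_force: [0.2, 0.2, -0.5]
grip_width: 0.0002
```

```bash
python3 -c "
from h import *
q=np.load('q.npy')
p=eyes.grab_frame('scene'); crop(p,(345,235),60,6,'pics/s2.png')
p=eyes.grab_frame('top'); crop(p,(270,220),60,6,'pics/t2.png')
to([.509,.1235,.058],1.523)"
```

```text
tcp [0.5096 0.0962 0.0584] y-ang 1.521 f [0.5 0.4 1.3] z [ 0.002  0.001 -1.   ] clock 4.825 w 0.0002911680629015763
shift cm [0.2  2.72 0.04]
yaw -0.002
```

View pics/s2.png

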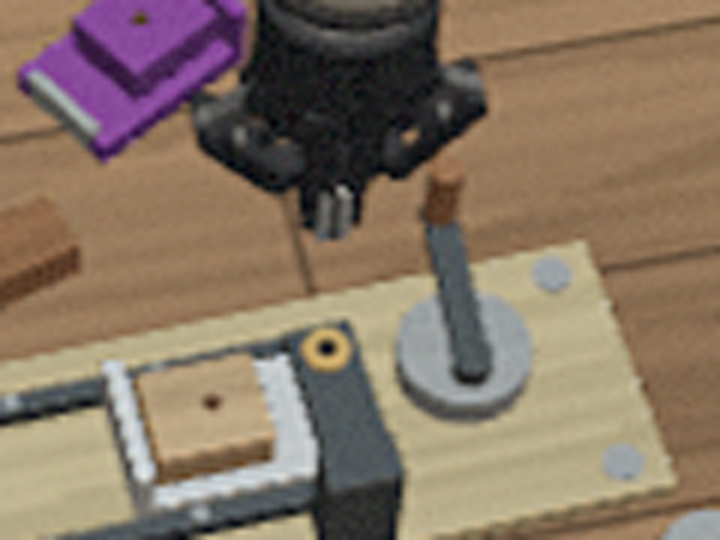

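View pics/t2.png

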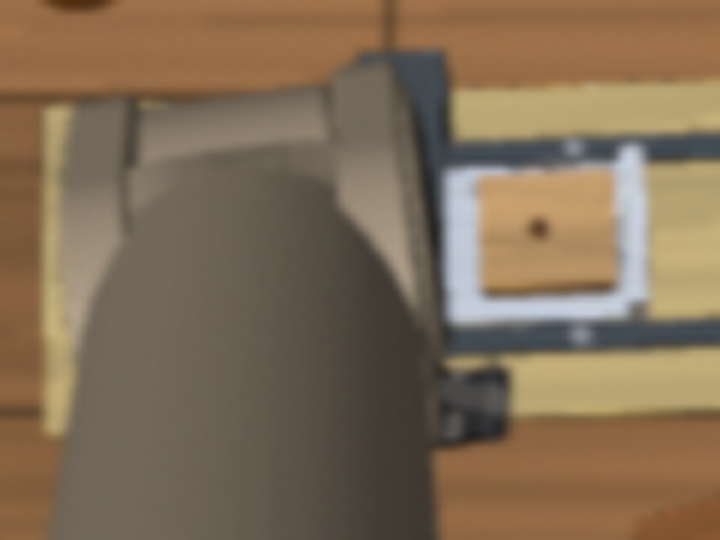

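Request:
{"api": "carry_out", "payload": {"series": "0 1 -0.4 0 0; 0 0.8 0 0 0; 0 0.6 0 0 0; 0 0.4 0 0 0; 0 0.4 0 0 0; 0 0 0 0 0; 0 0 0 0 0"}}

```text
clock: 5.7
tcp_pos: [0.5105, 0.1278, 0.0613]
orientation: [0.079, 3.141, 0.0]
contact_force: [0.2, 0.5, -0.8]
grip_width: 0.0002
```

```bash
python3 -c "
from h import *
p=eyes.grab_frame('scene'); crop(p,(345,235),60,6,'pics/s3.png')
to([.509,.1235,.058],1.523)"
```

```text
tcp [0.5105 0.1278 0.0613] y-ang 1.521 f [-0.2 -0.4 -0.2] z [ 0.  0. -1.] clock 5.75 w 4.626583517135547e-05
shift cm [ 0.13 -0.43  0.33]
yaw -0.002
```

View pics/s3.png

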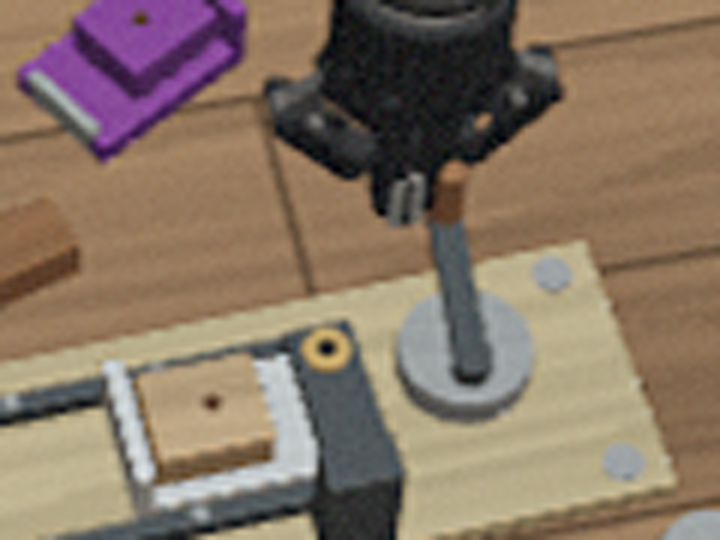

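Request:
{"api": "carry_out", "payload": {"series": "0.12 0.45 0 0.06 0; 0.12 0.45 0 0.06 0; 0.12 0.45 0 0.06 0; 0.12 0.45 0 0.06 0; 0.12 0.45 0 0.06 0; 0.12 0.45 0 0.06 0; 0.12 0.45 0 0.06 0; 0.12 0.45 0 0.06 0"}}

```text
clock: 6.75
tcp_pos: [0.5106, 0.164, 0.0613]
orientation: [0.827, 3.031, -0.001]
contact_force: [-0.3, -1.1, -0.4]
grip_width: 0.0002
```

```bash
cat >> h.py <<'E'
def rel():
    q=np.load('q.npy');o=r.get_obs();R=Ro.from_rotvec(o["orientation"]).as_matrix()
    d=o["tcp_pos"]-J2W(q,[[.075,0,0]])[0]; R2=R
    print("tcp in lever-aligned tool axes",np.round(R.T@d*1000,1),"implied a",round(np.arctan2(R[1,1],R[0,1])+np.pi/2-q[2],3),"f",np.round(o["contact_force"],1))
E
python3 -c "
from h import *
p=eyes.grab_frame('scene'); crop(p,(345,235),60,6,'pics/s4.png')
rel()"
```

```text
tcp in lever-aligned tool axes [ 74.3 -18.5 -61.3] implied a 0.999 f [ 0.1 -0.3 -0.4]
```

View pics/s4.png

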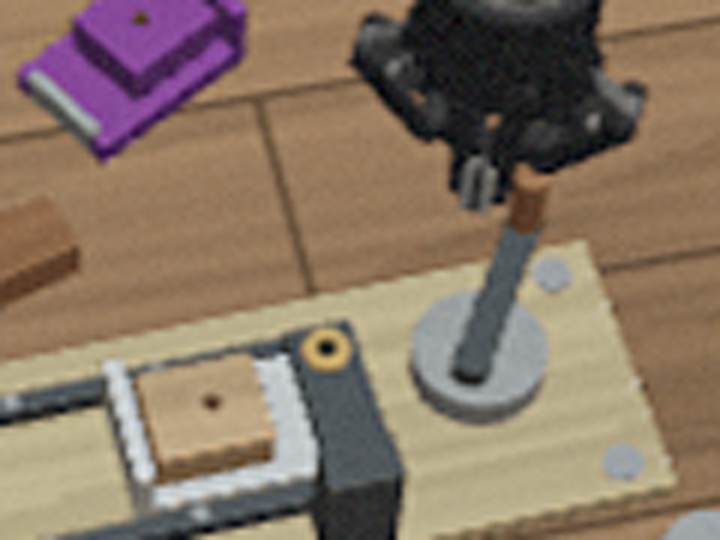

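Request:
{"api": "carry_out", "payload": {"series": "0.12 0.45 0 0.06 0; 0.12 0.45 0 0.06 0; 0.12 0.45 0 0.06 0; 0.12 0.45 0 0.06 0; 0.12 0.45 0 0.06 0; 0.12 0.45 0 0.06 0; 0.12 0.45 0 0.06 0; 0.12 0.45 0 0.06 0"}}

```text
clock: 7.8
tcp_pos: [0.5271, 0.1968, 0.0611]
orientation: [-1.522, -2.748, 0.002]
contact_force: [-1.4, -2.5, 0.2]
grip_width: -0.0004
```

```bash
python3 -c "
from h import *
p=eyes.grab_frame('scene'); crop(p,(345,235),60,6,'pics/s5.png')
rel()"
```

```text
tcp in lever-aligned tool axes [ 76.2 -19.2 -61.1] implied a 0.52 f [ 0.3 -1.7  0.5]
```

View pics/s5.png

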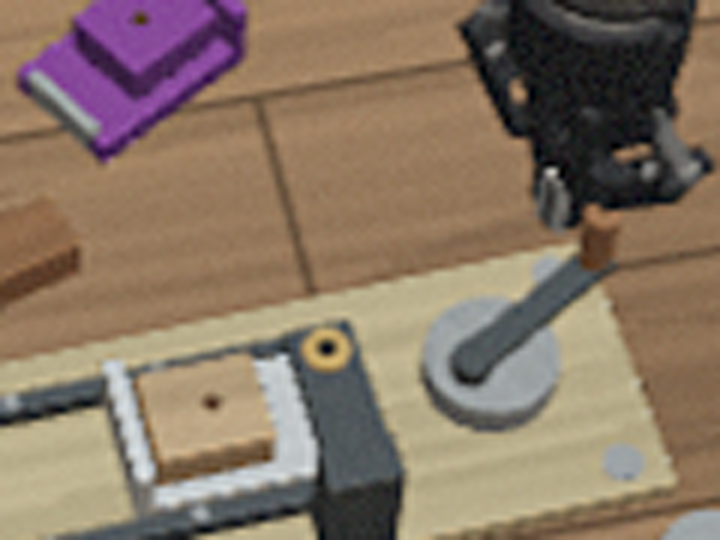

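Request:
{"api": "carry_out", "payload": {"series": "0.12 0.45 0 0.06 0; 0.12 0.45 0 0.06 0; 0.12 0.45 0 0.06 0; 0.12 0.45 0 0.06 0; 0.12 0.45 0 0.06 0; 0.12 0.45 0 0.06 0; 0.12 0.45 0 0.06 0; 0 0 0 0 0"}}

```text
clock: 8.85
tcp_pos: [0.5532, 0.2168, 0.061]
orientation: [-2.057, -2.374, 0.001]
contact_force: [-0.8, 0.2, -0.6]
grip_width: 0.0001
```

```bash
python3 -c "
from h import *
p=eyes.grab_frame('scene'); crop(p,(365,245),60,6,'pics/s6.png')
rel()
q=np.load('q.npy')
for a in (-.2,0,.2): print(a,(proj(p,J2W(q,[[.075+.075*np.cos(a),.075*np.sin(a),.078]]))-[305,200])*6)
for d in spotter.mark_of(p,'lever_post'): print(d['uv'],(d['uv']-np.array([305,200]))*6,d['confidence'])
"
```

```text
tcp in lever-aligned tool axes [ 77.5 -20.  -61.1] implied a 0.105 f [-0.6 -0.9 -0.5]
-0.2 [[536.84706716 237.48849746]]
0 [[528.92866955 207.95363123]]
0.2 [[514.41240451 180.13220556]]
[390.2, 233.6] [511.2 201.6] 0.74
```

View pics/s6.png

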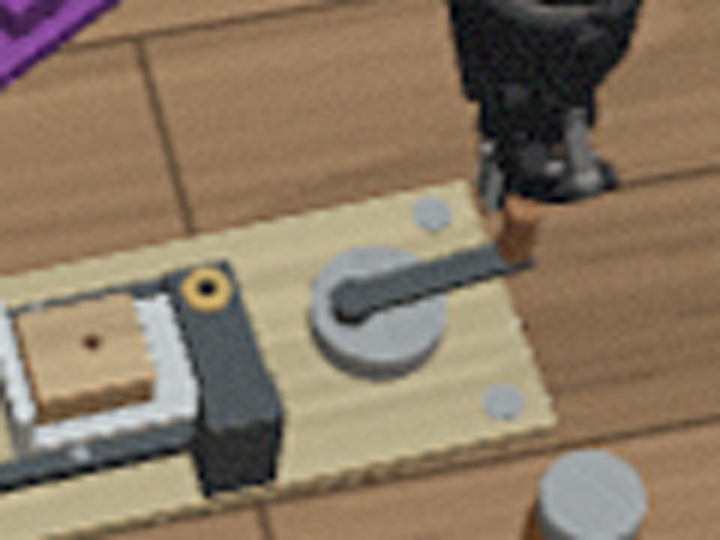

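Request:
{"api": "carry_out", "payload": {"series": "0.12 0.45 0 0.06 0; 0 0 0 0 0; 0 0 0 0 0; 0 -1 0 0 0; 0 -2 0 0 0; 0 -2 0 0 0; 0 -1 -3 0 0; 0 0 -4 0 0"}}

```text
clock: 9.95
tcp_pos: [0.4956, 0.2135, 0.1313]
orientation: [-2.127, -2.31, 0.004]
contact_force: [0.0, -0.1, 1.0]
grip_width: 0.0004
```

```bash
python3 -c "
from h import *
p=eyes.grab_frame('scene'); crop(p,(355,245),70,5,'pics/s7.png')
q=np.load('q.npy')
J=J2W(q,[[q[3]-.045,0,.032]]);print(J,q)
t=np.array(J2W(q,[[q[3]-.045-.045,0,.16]])[0]);to(t,q[2])
"
```

```text
[[ 0.58995474 -0.01319859  0.032     ]] [ 0.5868568   0.06810138  1.60888304 -0.03635898  1.48497191]
tcp [0.4993 0.2143 0.1363] y-ang 0.081 f [1.  0.  3.1] z [ 0.004  0.003 -1.   ] clock 10.0 w 0.000270540219105875
shift cm [-27.9    7.02  -2.42]
yaw -1.528
```

View pics/s7.png

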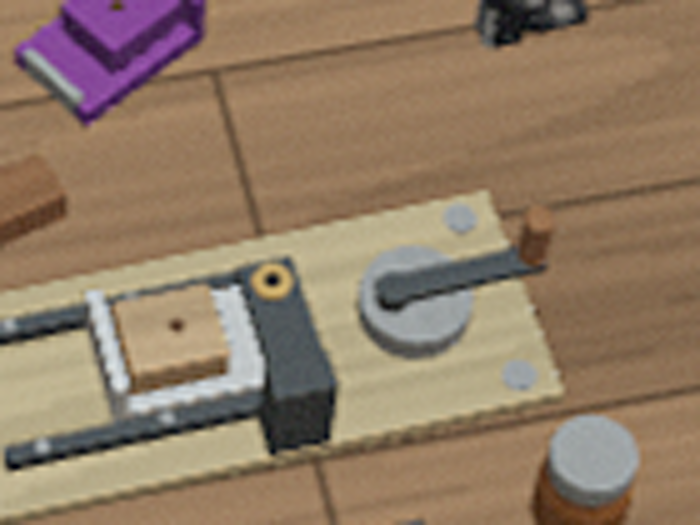

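Request:
{"api": "carry_out", "payload": {"series": "-3 0 -3 0 0; -4.5 1 0 0 0; -4.5 1.5 0 0 0; -4.5 1.5 0 0 0; -4.5 1.5 0 0 0; -4.5 1.5 0 0 0; -2.4 0 0 0 0; 0 0 0 -0.17 0"}}

```text
clock: 11.0
tcp_pos: [0.5896, -0.0616, 0.1612]
orientation: [1.925, 2.481, -0.002]
contact_force: [-0.1, 1.1, -0.4]
grip_width: 0.0001
```

Request:
{"api": "carry_out", "payload": {"series": "0 0 0 -0.17 0; 0 0 0 -0.17 0; 0 0 0 -0.17 0; 0 0 0 -0.17 0; 0 0 0 -0.17 0; 0 0 0 -0.17 0; 0 0 0 -0.17 0; 0 0 0 -0.17 0"}}

```text
clock: 12.0
tcp_pos: [0.5897, -0.0583, 0.1612]
orientation: [-0.073, 3.14, 0.0]
contact_force: [-0.5, 0.2, 0.0]
grip_width: -0.0
```

Request:
{"api": "carry_out", "payload": {"series": "0 0 0 0 0; 0 0 0 0 0"}}

```text
clock: 12.25
tcp_pos: [0.5899, -0.0585, 0.1612]
orientation: [-0.058, 3.141, 0.0]
contact_force: [0.3, 0.1, 0.3]
grip_width: 0.0005
```

```bash
python3 -c "
from h import *
q=np.load('q.npy')
t=np.array(J2W(q,[[q[3]-.045-.035,0,.044]])[0]);to(t,q[2])
p=eyes.grab_frame('top')
for d in spotter.mark_of(p,'carriage_rear'): print(back(p,d['uv'],.032),d['confidence'])
crop(p,(283,216),80,5,'pics/t8.png')
"
```

```text
tcp [ 0.5899 -0.0585  0.1612] y-ang 1.608 f [0.3 0.1 0.3] z [ 0.  0. -1.] clock 12.25 w 0.0004871669764405811
shift cm [-0.17  1.03 11.72]
yaw -0.001
[ 0.58527988 -0.00989972  0.032     ] 0.91
[0.58987785 0.22926257 0.032     ] 0.72
[ 0.58652821 -0.20457557  0.032     ] 0.69
[0.34752234 0.08453216 0.032     ] 0.44
```

View pics/t8.png

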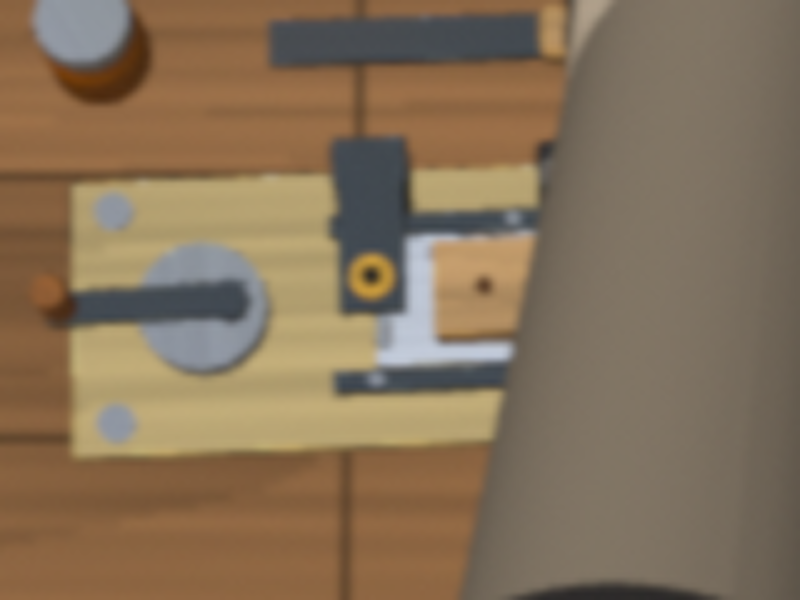

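Request:
{"api": "carry_out", "payload": {"series": "0 0 0 0.17 0; 0 0 0 0.18 0; 0 0 0 0.18 0; 0 0 0 0.18 0; 0 0 0 0.18 0; 0 0 0 0.18 0; 0 0 0 0.18 0; 0 0 0 0.18 0"}}

```text
clock: 13.35
tcp_pos: [0.5902, -0.0583, 0.1613]
orientation: [2.02, 2.406, 0.0]
contact_force: [-0.5, -0.5, -0.7]
grip_width: -0.0004
```

Request:
{"api": "carry_out", "payload": {"series": "0 0 0 0.14 0; 0 0 2 0 0; 0 0 3 0 0; 0 0 3 0 0; 0 0 2.5 0 0; 0 0 1.3 0 0; 0 0 0 0 0; 0 0 0 0 0"}}

```text
clock: 14.35
tcp_pos: [0.5908, -0.0587, 0.044]
orientation: [2.175, 2.266, 0.001]
contact_force: [0.7, -0.5, 0.2]
grip_width: -0.0002
```

```bash
python3 -c "
from h import *
q=np.load('q.npy')
t=np.array(J2W(q,[[q[3]-.045-.011,0,.043]])[0]);to(t,q[2]-np.pi/2)
p=eyes.grab_frame('scene')
crop(p,(335,255),80,5,'pics/s9.png')
"
```

```text
tcp [ 0.5908 -0.0587  0.044 ] y-ang 0.041 f [ 0.7 -0.5  0.2] z [ 0.001 -0.    -1.   ] clock 14.35 w -0.00023163710574437658
shift cm [3.45 0.1  0.1 ]
yaw 0.003
```

View pics/s9.png

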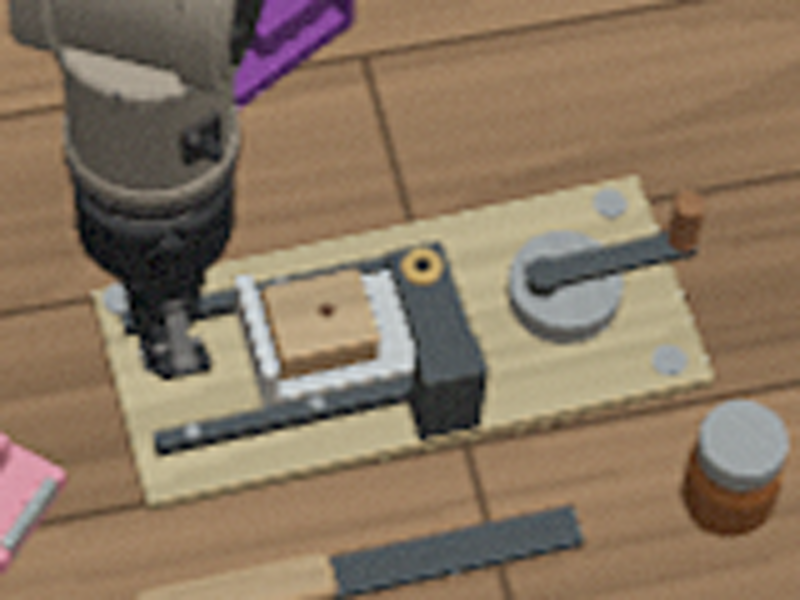

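Request:
{"api": "carry_out", "payload": {"series": "0.6 0 0.2 0 0; 0.8 0 0 0 0; 0.8 0 0 0 0; 0.5 0 0 0 0; 0.5 0 0 0 0; 0.5 0 0 0 0; 0.5 0 0 0 0; 0.5 0 0 0 0"}}

```text
clock: 15.4
tcp_pos: [0.5882, -0.012, 0.0413]
orientation: [2.176, 2.265, -0.001]
contact_force: [-0.2, -3.0, -0.5]
grip_width: -0.0
```

Request:
{"api": "carry_out", "payload": {"series": "0.5 0 0 0 0; 0.5 0 0 0 0; 0.5 0 0 0 0; 0.5 0 0 0 0; 0.4 0 0 0 0; 0 0 0 0 0"}}

```text
clock: 16.15
tcp_pos: [0.5873, 0.0133, 0.0413]
orientation: [-2.174, -2.267, -0.001]
contact_force: [1.1, -1.2, 0.5]
grip_width: 0.0002
```

```bash
cat >> h.py <<'E'
def car(name):
    q=np.load('q.npy');p=eyes.grab_frame('scene')
    crop(p,(335,255),80,5,name)
    to(J2W(q,[[.013-.045-.011,0,.042]])[0],q[2]-np.pi/2)
    for x in (-.01,0,.013): print(x,np.round((proj(p,J2W(q,[[x-.005,0,.05]]))-[255,195])*5+[0,6],0))
E
python3 -c "
from h import *
car('pics/s10.png')
"
```

```text
tcp [0.5873 0.0133 0.0413] y-ang 0.042 f [ 0.3 -0.6  0.6] z [-0.     0.001 -1.   ] clock 16.2 w 5.82888983136774e-05
shift cm [ 1.17  0.17 -0.07]
yaw 0.004
-0.01 [[375. 300.]]
0 [[394. 295.]]
0.013 [[419. 290.]]
```

View pics/s10.png

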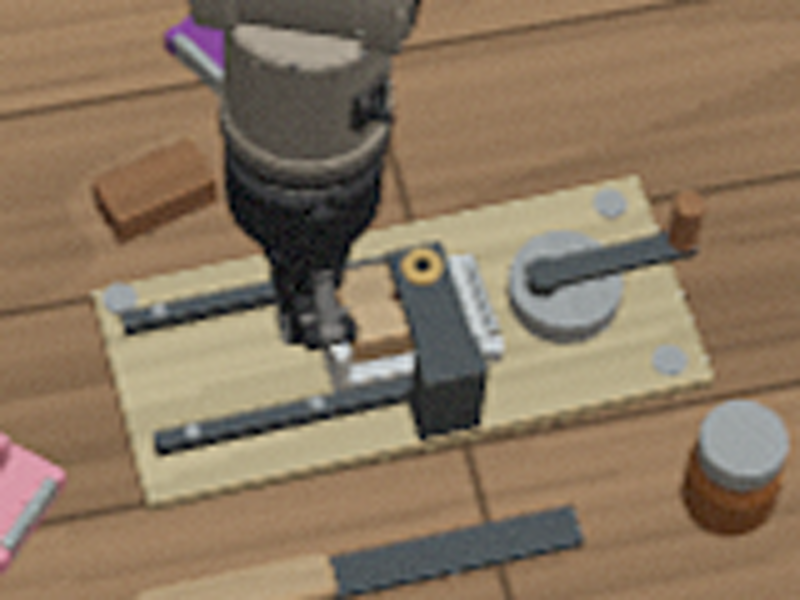

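Request:
{"api": "carry_out", "payload": {"series": "0.4 0.05 0 0 0; 0.3 0 0 0 0; 0.2 0 0 0 0; 0.1 0 0 0 0; 0 0 0 0 0"}}

```text
clock: 16.82
tcp_pos: [0.5874, 0.0226, 0.0413]
orientation: [-2.175, -2.267, -0.0]
contact_force: [-0.9, -1.7, -0.6]
grip_width: -0.0002
```

Request:
{"api": "carry_out", "payload": {"series": "0.1 0 0 0 0; 0.1 0 0 0 0; 0 0 0 0 0"}}

```text
clock: 17.2
tcp_pos: [0.5873, 0.0245, 0.0413]
orientation: [-2.175, -2.266, -0.0]
contact_force: [0.3, -2.4, -0.3]
grip_width: 0.0004
```

```bash
python3 -c "
from h import *
car('pics/s11.png')
"
```

```text
tcp [0.5873 0.0245 0.0413] y-ang 0.041 f [ 0.8 -2.2 -0.2] z [-0.  0. -1.] clock 17.25 w 0.00031722377889460706
shift cm [ 0.05  0.13 -0.07]
yaw 0.003
-0.01 [[375. 300.]]
0 [[394. 295.]]
0.013 [[419. 290.]]
```

View pics/s11.png

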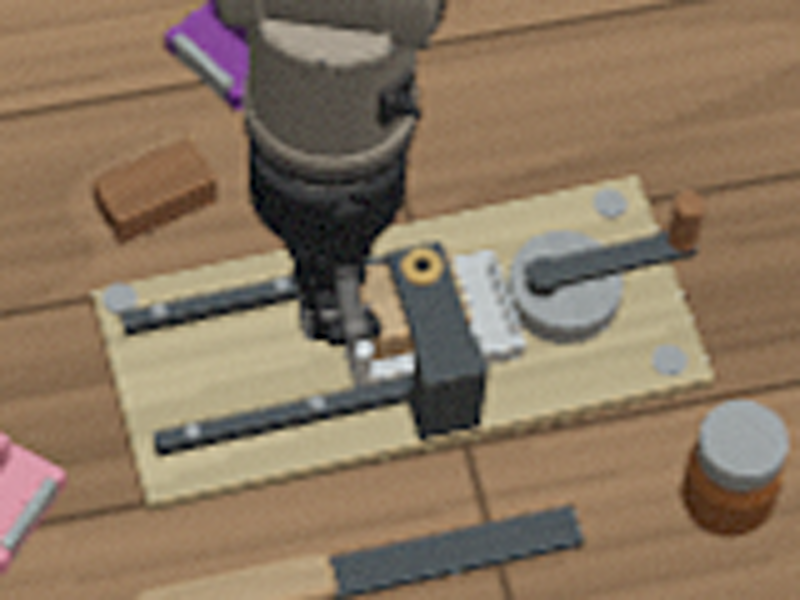

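Almost touching; I'll push on in 1 mm steps and watch for the force to rise.

Request:
{"api": "carry_out", "payload": {"series": "0.1 0 0 0 0; 0 0 0 0 0; 0 0 0 0 0"}}

```text
clock: 17.62
tcp_pos: [0.5873, 0.025, 0.0413]
orientation: [2.176, 2.266, -0.0]
contact_force: [0.5, -5.0, -0.2]
grip_width: 0.0001
```

Request:
{"api": "carry_out", "payload": {"series": "0.1 0 0 0 0; 0 0 0 0 0; 0 0 0 0 0"}}

```text
clock: 18.0
tcp_pos: [0.5872, 0.0251, 0.0413]
orientation: [2.176, 2.264, -0.001]
contact_force: [-0.4, -6.8, 0.1]
grip_width: 0.0001
```

Request:
{"api": "carry_out", "payload": {"series": "0.1 0 0 0 0; 0 0 0 0 0; 0 0 0 0 0"}}

```text
clock: 18.38
tcp_pos: [0.5872, 0.0251, 0.0414]
orientation: [2.176, 2.263, -0.002]
contact_force: [-0.2, -9.2, 0.1]
grip_width: 0.0
```

Request:
{"api": "carry_out", "payload": {"series": "0.1 0 0 0 0; 0 0 0 0 0; 0 0 0 0 0"}}

```text
clock: 18.75
tcp_pos: [0.5872, 0.0252, 0.0415]
orientation: [2.176, 2.262, -0.003]
contact_force: [-0.1, -10.1, 0.3]
grip_width: 0.0001
```

Firmly stopped at 10 N: the nose is on the cam. Now I'll back off and raise the tool.

Request:
{"api": "carry_out", "payload": {"series": "-0.4 0 0 0 0; -1 0 0 0 0; -2 0 0 0 0; -2 0 0 0 0; 0 0 -3 0 0; 0 0 -5 0 0; 0 0 -5 0 0; -3 0 -2 0 0"}}

```text
clock: 19.75
tcp_pos: [0.5921, -0.055, 0.1941]
orientation: [2.171, 2.268, 0.006]
contact_force: [1.0, -0.5, -0.5]
grip_width: -0.0001
```

Request:
{"api": "carry_out", "payload": {"series": "-5 0 0 0 0; -5 0 0 0 0; -5 0 0 0 0; -5 0 0 0 0; 0 0 0 0 0; 0 0 0 0 0"}}

```text
clock: 20.5
tcp_pos: [0.5982, -0.2558, 0.191]
orientation: [-2.176, -2.264, -0.0]
contact_force: [0.0, 0.5, 0.1]
grip_width: 0.0001
```

```bash
python3 -c "
from h import *
car('pics/s12.png')
p=eyes.grab_frame('top'); crop(p,(283,216),80,5,'pics/t12.png')
"
```

```text
tcp [ 0.5987 -0.2546  0.191 ] y-ang 0.042 f [0.5 0.5 0.7] z [-0.     0.001 -1.   ] clock 20.55 w 1.1188291436388858e-05
shift cm [27.98  0.15 14.93]
yaw 0.003
-0.01 [[375. 300.]]
0 [[394. 295.]]
0.013 [[419. 290.]]
```

View pics/s12.png

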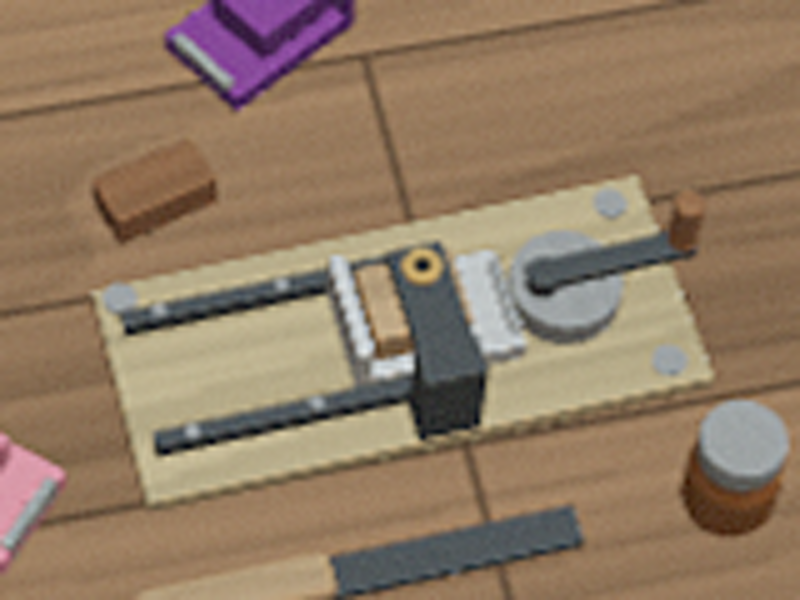

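View pics/t12.png

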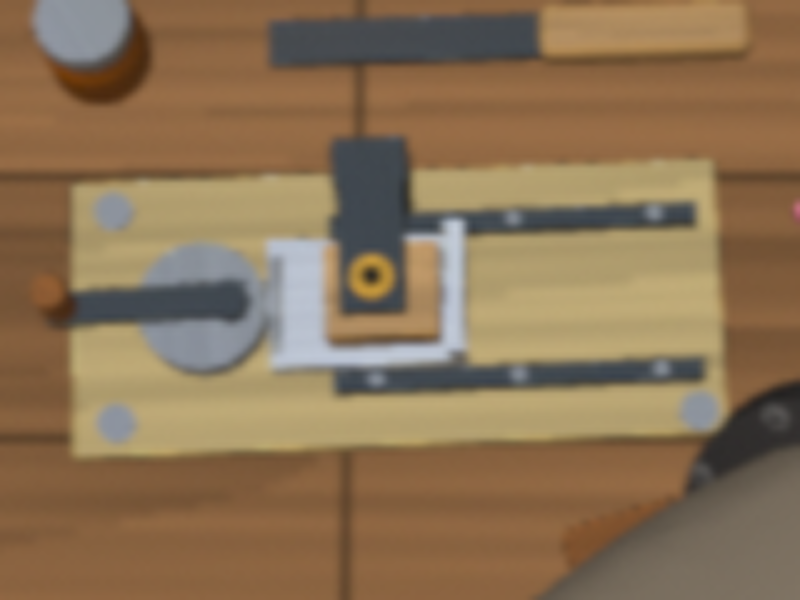

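```bash
python3 -c "
from h import *
print(r.hand_in())"
```

```text
the job is handed in; nothing more can be done
None
```

I turned the cam lever with the closed fingertips until it lay in line with the track. Then I pushed the carriage from its rear plate until the nose stopped on the cam, and handed the job in at about 20.6 s on the clock.

- **Cam:** In the last pictures the lever is parallel to the rails and points straight away from the carriage. I estimate the angle at about 0 to 0.05 rad.
- **Carriage:** It stopped firmly. Over the last 3 mm of commanded push the tool moved only about 0.2 mm while the force rose to 10 N. The final pictures show the nose against the cam and the blank under the bush. From the tool position I put the carriage within about 1 mm of home, though the calibration is only good to about 2 mm.
- **Clear of the jig:** The tool ended about 0.2 m behind the jig and 0.19 m up, touching nothing. The rasp, jar and offcut looked unmoved, though the arm partly hid the offcut in the last top view. I did not recheck the other bystanders, but the arm was not near them.
- **Disagreement:** The two cameras disagreed by 1 to 2 pixels (about 2 to 3 mm) when I fitted the jig's position, so I relied on the contact force to judge the end of the push.

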